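# Show a teapot's strainer to the inspection camera

## Task

Check the strainer of the small plain white teapot (not the big flowered pot): first lift off the pot's domed lid and balance it gently, level and centred, on top of the upturned metal bowl, so that its clean rim never touches the table. Then draw the steel strainer out of the pot by its black grip and show its punched bottom to the inspection camera: square to the lens, centred on its line of sight and 10 cm in front of it. The program finishes while holding it still in the air there; leave the pot, the bowl and the other goods where they stand and do not touch the camera.

Things in the scene. Friction and masses are not known exactly. Their poses are not given: they have to be found in the camera images.
- teapot: Small plain white porcelain teapot: round body 122 mm across, rim 92 mm above its underside, mouth 80 mm wide. Loose. Origin: centre of the underside; z up; its handle stands out to its own +y (to 99 mm from the centre), its spout to -y (to 100 mm).
- lid_knob (a point): Centre of the knob of the teapot's lid. The knob is a round button 24 mm wide and 17 mm high (8.5 mm above and below this point) on a short 16 mm neck; the top of the lid's dome (flat, 40 mm wide) lies 14 mm below this point. z is the lid's upward axis.
- lid_rim (a point): Centre of the circular lower edge of the lid, 55 mm below the knob's centre. The lid is a white porcelain dome 86 mm across, about 120 g, hollow to 37 mm above this plane; beneath it a collar (69 mm outside, 63 mm inside, 4.5 mm high) drops loosely into the strainer's mouth. z: the lid's upward axis. Balanced level on the upturned bowl, this point lies 9 mm below bowl_top.
- lid: The lid as a whole; same origin and axes as lid_rim.
- strainer_grip (a point): Centre of the strainer's black grip: a bar 40 mm long along its own x, 12 mm wide along y (grasp it across this width), 14 mm high, held over the strainer's mouth on two thin wires at the ends of the bar; its lower face is 17 mm above the steel flange. Under the lid at the start. z is the strainer's axis, upward from its bottom.
- strainer_base (a point): Centre of the strainer's punched bottom (underside), 86.5 mm below the grip's centre along its axis. The strainer is a round steel cup, 76 mm wide, 60 mm deep, about 85 g, hanging in the pot by a flange 86 mm wide with 1 to 2 mm of play; it comes out straight up and is clear of the pot after a lift of 60 mm. z as for strainer_grip.
- strainer: The strainer as a whole; same origin and axes as strainer_base.
- bowl_top (a point): Top of the upturned plain metal bowl, a dome (part of a sphere of 66 mm radius) 138 mm across at the rim and 55 mm high, standing loose on the table. z up.
- prep_bowl: The upturned metal bowl; origin: centre of its underside, 55 mm below bowl_top.
- lens (a point): Middle of the front of the inspection camera's lens (a grey cylinder 58 mm across with a white ring light, in a fork on a round black foot). Its own z is the line of sight, out of the lens, steeply upward, leaning towards the robot and to its right; the angle differs from time to time, so read it.
- focus (a point): The point on the line of sight 100 mm in front of the lens, where the centre of the strainer's bottom is wanted; axes as for lens.
- camera_stand: The camera's fixed stand with all it carries; origin: centre of the 84 mm round foot, on the table. The head turns about 78 mm above it.
- spice_tin: Bystander, to be left alone: brass-coloured round tin, 45 mm wide, 70 mm high. Origin: centre of its underside.
- tape_roll: Bystander, to be left alone: flat roll of tape, 53 mm wide, 18 mm high. Origin: centre of its underside.
- salt_cellar: Bystander, to be left alone: glass salt cellar, 42 mm wide, 76 mm high. Origin: centre of its underside.
- canister: Bystander, to be left alone: straight white porcelain jar without handle, 67 mm wide, 76 mm high. Origin: centre of its underside.

How it is judged:
By the outcome, as a careful person would: the job done as asked, in the order asked, and still so for the second after the job is handed in, while the arm keeps its last pose, push and grip.
It also fails if it takes over 58 s, if anything falls off the work surface, if the arm or the gripper's body presses on something with over 40 N, if the wrist force passes 120 N, or if a joint passes its speed limit or range.

## Robot

A 7-joint arm with a two-finger parallel gripper is mounted at the origin on the work surface; the furniture and walls round the work are solid. World frame = base frame: x ahead of the robot, y to its left, z up, the work surface at z = 0. Lengths are in m, angles in rad, forces in N, time in s.
With the tool pointing down it reaches from about 0.425 to 1.025 m from the base axis. Payload 9.4 kg.
Tool frame: the origin (TCP) lies between the finger pads; the fingertips stand arm.tip_extent ahead of it and the grasp point (between the pads) lies 6 mm ahead of it (arm.tip_extent is the distance from the TCP to the fingertips, in m); z points along the fingers, y is the line along which they close (so a half turn about z gives the same grasp; the last joint's range is limited). The gripper opens to 93 mm and grips with 3 to 60 N. Pads are 15 mm wide; open, the fingers measure 128 mm over their backs; the gripper's body (75 mm by 188 mm) begins 65 mm behind the grasp point.
Start: joints at [-1.25, 0.599, -0.003, 1.599, 0.002, 0.943, -0.08], TCP at [0.281, 0.668, 0.244] pointing down, gripper open.
Joint ranges: [-2.57, 2.57], [-0.35, 1.97], [-1.29, 1.29], [0.11, 2.56], [-1.05, 4.19], [0.11, 1.86], [-2.63, 2.63]. Speed limits (rad/s): [2.22, 2.22, 3.01, 3.01, 3.14, 3.14, 3.14].

## Interface

Orientations are given as a unit quaternion [x, y, z, w].
In Python, from plant import readout, cams, ticket, spotter, arm gives the robot as it stands. The module is installed in compiled form; this text tells all that it offers.
- The arm moves only by the tool step_arm, never from a script. Its argument "targets" is a list of rows, each an object with "claw": the gripper's target within -1 to 1 (fully open at 1, half-way at 0, shut at -1); "travel": the shift along the tool's x, y, z in mm, a list of three; "delta_rot": the turn, a rotation vector about the tool's x, y, z in rad, a list of three. In form: [{"claw": claw, "travel": [x, y, z], "delta_rot": [ax, ay, az]}, ...]. A call has 1 to 20 rows; each row shifts and turns the commanded pose from where the row before left it, along the tool's axes as they then stand; what a row does not reach is not made up. A row lasts 1/10 s, in which the tool goes at most 50 mm and 8.59 degrees, less where a joint would pass 70% of its speed; a pose out of reach is approached as far as the arm can. A call is refused whole if a number of a shift passes 50 or a number of a turn 0.15, either way. A call with a gripper value outside its range is refused whole. The fingers move at their own pace and stop on an object; "newtons" is the grip in N (left out, the last holds). Time passes only in rows, so rows that do not move let the fingers close. It gives the time, the measured TCP pose, the force, the opening and the grip force at its end, in the units of the state.
- readout.observe(): the state, without advancing time (a new reading comes with each control period).
- cams.camera(name): name is "scene" or "side" or "wrist"; returns (picture, depth): 480x640x3 uint8, blue, green, red; 480x640 float32, m along the optical axis (not along the pixel's ray), 0 where there is no reading.
- cams.camera_model(name): a dict with "intrinsics" (3x3 intrinsics, pixels), "view" (4x4, takes a point from world to camera coordinates). Camera axes: x right, y down, z forward; pixel columns grow to the right and rows downward; lengths in m; the calibration is good to about 2 mm. A picture is of the moment at which its call begins: read the wrist's pose just before it. camera_model takes no time and is no camera call; for the wrist camera it gives the pose at the moment of the call.
- ticket.finish_job(): hands the job in; it is judged then, once.
Trained networks look in the newest picture that a camera, given by its name, has taken for a name from the list of things; names that differ only in an ending like _2 or _b are one class to them, and where a whole thing is asked for, a point or a joint stands for the part that bears it (a point fixed in the world has none). Each returns a list of dicts, best first, with "confidence" (0 to 1); they miss things now and then, are a little off and sometimes report something else, mostly with a low value. They report only what shows in the picture. A call takes as long as a camera call.
- spotter.recognise(target, camera): "xyz" ([x, y, z] in m, in world coordinates, good to about 4 mm: the middle of the surface that is visible of it).
- spotter.masks_of(target, camera): "region" (480x640 bool, what is visible of it).
The state is a dict: "t": time; "qpos": joint angles; "qd": joint speeds; "joint_torque": joint torques, N m; "tcp_pos": TCP position; "orientation": TCP orientation; "ft_force": force on the tool from outside, world axes, zero at the start; "ft_torque": the same for the moment, N m; "finger_gap": finger opening in m; "grip_force": force on a finger pad.
Only numpy, scipy, OpenCV 4.12 (cv2) and the standard library are available. Lean on these libraries where they do the work, as an engineer would, in place of code of your own. Each camera call takes 0.05 s, during which the arm holds its last target. There are 200 camera calls.

## Working session

There is one attempt and no reset: what is moved stays moved. The work goes in short steps, Python scripts to look and compute and a tool call to move; the robot and the scene stay as the last step left them, time stands still between calls to the robot, and variables do not carry over. Pictures are saved under pics/ and viewed, at most 10 in all, crops included, and the job is handed in when it is done.

Besides the shell and the picture viewer there is one more tool, called after ">>>" by a JSON object that holds its "fn" and its "kwargs", one argument or row to a line. step_arm: Moves the arm, as the interface text tells. Its arguments: {"type":"object","properties":{"targets":{"type":"array"},"newtons":{"type":"number"}},"required":["targets"]}

```bash
mkdir -p pics; ls; cat > h.py <<'E'
import numpy as np, cv2
from scipy.spatial.transform import Rotation as R
from plant import readout, cams, ticket, spotter, arm
def cloud(name,depth,mask=None):
    m=cams.camera_model(name);K=np.array(m["intrinsics"]);T=np.linalg.inv(np.array(m["view"]))
    ok=depth>0
    if mask is not None: ok&=mask
    v,u=np.nonzero(ok);z=depth[v,u]
    p=np.c_[(u-K[0,2])*z/K[0,0],(v-K[1,2])*z/K[1,1],z]
    return p@T[:3,:3].T+T[:3,3]
E
python3 - <<'E'
from h import *
s=readout.observe();print(s["t"],s["tcp_pos"],s["orientation"],s["finger_gap"],arm.tip_extent)
ims=[]
for c in ["scene","side"]:
    im,d=cams.camera(c);cv2.imwrite(f"pics/{c}0.png",im)
    for n in ["lid_knob","teapot","bowl_top","prep_bowl","lens","camera_stand","spice_tin","tape_roll","salt_cellar","canister"]:
        r=spotter.recognise(n,c);print(c,n,[(np.round(x["xyz"],3).tolist(),round(x["confidence"],2)) for x in r[:3]])
print(readout.observe()["t"])
E
```

```text
pics
0.0 [0.28070231 0.66796921 0.24279054] [ 1.97575473e-01  9.80287384e-01 -7.55616350e-04 -7.81335604e-05] 0.0931341662489743 0.025
scene lid_knob [([0.431, -0.252, 0.122], 0.9)]
scene teapot []
scene bowl_top [([0.444, 0.005, 0.034], 0.82)]
scene prep_bowl [([0.446, 0.006, 0.031], 0.78)]
scene lens [([0.547, 0.223, 0.095], 0.81)]
scene camera_stand [([0.548, 0.226, 0.049], 0.68)]
scene spice_tin [([0.546, -0.123, 0.043], 0.88), ([0.446, 0.009, 0.032], 0.56), ([0.547, 0.219, 0.092], 0.38)]
scene tape_roll [([0.404, -0.131, 0.017], 0.52)]
scene salt_cellar []
scene canister [([0.34, 0.204, 0.072], 0.82)]
side lid_knob [([0.436, -0.285, 0.122], 0.71)]
side teapot [([0.411, -0.299, 0.06], 0.89)]
side bowl_top [([0.451, -0.05, 0.025], 0.61), ([0.417, -0.298, 0.094], 0.31)]
side prep_bowl [([0.448, -0.049, 0.029], 0.73)]
side lens [([0.55, 0.198, 0.09], 0.92)]
side camera_stand [([0.45, -0.049, 0.025], 0.64), ([0.551, 0.203, 0.055], 0.62)]
side spice_tin [([0.548, -0.135, 0.07], 0.56)]
side tape_roll [([0.42, -0.301, 0.096], 0.74), ([0.409, -0.147, 0.017], 0.73), ([0.412, -0.299, 0.058], 0.7)]
side salt_cellar []
side canister [([0.352, 0.172, 0.051], 0.94)]
1.1
```

View pics/scene0.png

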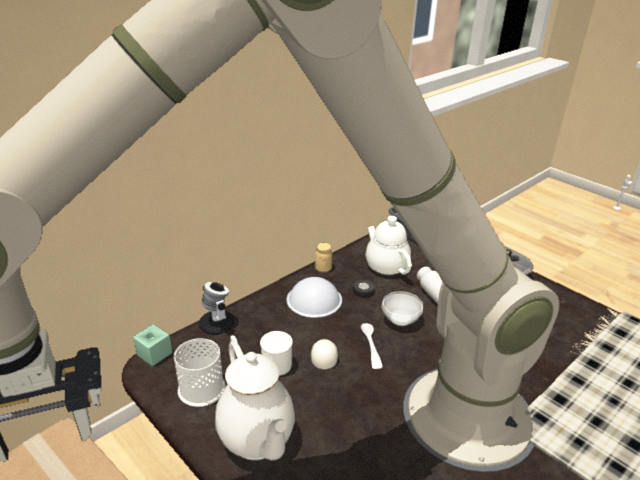

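View pics/side0.png

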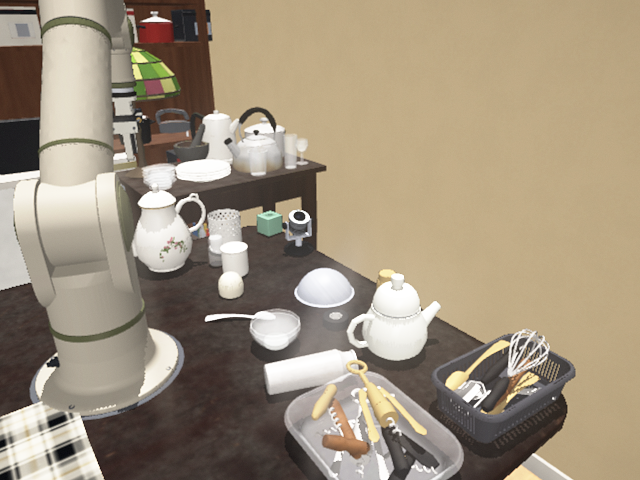

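The scene view shows the plain teapot at about (389,250), the upturned bowl at (314,297), the camera at (214,308), and the flowered pot at (255,405). In the side view these are at (397,325), (324,288), (299,230) and (165,240). The two cameras see opposite faces of each object, so I'll fit the known shapes to the depth.

```bash
cat >> h.py <<'E'
from scipy.optimize import least_squares
def near(P,c,r,z0,z1):
    return P[(np.hypot(P[:,0]-c[0],P[:,1]-c[1])<r)&(P[:,2]>z0)&(P[:,2]<z1)]
def bowlfit(P,c):
    Q=near(P,c,.062,.02,.07)
    f=lambda q:np.linalg.norm(Q-q,axis=1)-.066
    s=least_squares(f,[c[0],c[1],-.011],loss="soft_l1",f_scale=.002);return s.x+[0,0,.066],np.median(abs(f(s.x))),len(Q)
def circ(Q,c,r=None):
    f=lambda q:np.hypot(Q[:,0]-q[0],Q[:,1]-q[1])-(q[2] if r is None else r)
    s=least_squares(f,list(c)+[.04],loss="soft_l1",f_scale=.001);return s.x
E
python3 - <<'E'
from h import *
for c in ["scene","side"]:
    im,d=cams.camera(c);P=cloud(c,d)
    print(c,"bowl",bowlfit(P,(.448,-.02)))
    T=np.linalg.inv(np.array(cams.camera_model(c)["view"]));print("cam",T[:3,3])
    Q=near(P,(.42,-.275),.13,.0,.2);print("max z",np.sort(Q[:,2])[-5:])
    for z in np.arange(.03,.16,.008):
        S=near(P,(.42,-.275),.07,z-.004,z+.004)
        if len(S)>8:print(round(z,3),len(S),circ(S,(.42,-.275)).round(4))
    # handle/spout
    S=P[(np.hypot(P[:,0]-.42,P[:,1]+.275)>.066)&(np.hypot(P[:,0]-.42,P[:,1]+.275)<.115)&(P[:,2]>.03)&(P[:,2]<.12)]
    if len(S):
        a=np.degrees(np.arctan2(S[:,1]+.275,S[:,0]-.42));print(np.histogram(a,bins=np.arange(-180,181,20)))
    Q=near(P,(.549,.212),.06,.06,.2);print("lens max",np.sort(Q[:,2])[-3:],len(Q))
E
```

```text
scene bowl (array([ 0.47191275, -0.01955992,  0.05644153]), np.float64(0.0013192481228957165), 1069)
cam [-0.32991225  0.73791485  0.87387201]
max z [0.15681843 0.15711843 0.15734761 0.15798569 0.15840423]
0.03 82 [ 0.4434 -0.2672  0.0554]
0.038 95 [ 0.4486 -0.2731  0.0634]
0.046 96 [ 0.446  -0.2684  0.0571]
0.054 85 [ 0.4451 -0.267   0.0553]
0.062 123 [ 0.4457 -0.2682  0.0549]
0.07 133 [ 0.4463 -0.2685  0.0514]
0.078 138 [ 0.4461 -0.2679  0.0471]
0.086 146 [ 0.4452 -0.2681  0.0447]
0.094 101 [ 0.4479 -0.269   0.0432]
0.102 97 [ 0.4475 -0.2683  0.0416]
0.11 104 [ 0.448  -0.2688  0.0406]
0.118 115 [ 0.4476 -0.2677  0.0368]
0.126 152 [ 0.4473 -0.2679  0.0308]
0.134 130 [ 0.4483 -0.2699  0.0203]
0.142 18 [-54.5075  72.5203  91.1977]
0.15 34 [-235.5999   91.8856  253.3925]
0.158 20 [ 0.4479 -0.2662  0.0066]
(array([ 33,   0,   0,   0,   0,   0,   0,   0,  51,   2,  46, 106,  78,
         3,   0,   0,  48, 103]), array([-180, -160, -140, -120, -100,  -80,  -60,  -40,  -20,    0,   20,
         40,   60,   80,  100,  120,  140,  160,  180]))
lens max [0.11378978 0.11387573 0.11394608] 641

[... 366 characters left out ...]
-0.2676  0.0556]
0.07 329 [ 0.451  -0.2668  0.0524]
0.078 338 [ 0.4518 -0.2638  0.0514]
0.086 293 [ 0.4605 -0.246   0.0671]
0.094 231 [ 0.4508 -0.2681  0.0432]
0.102 197 [ 0.4505 -0.2684  0.0417]
0.11 238 [ 0.4506 -0.2684  0.0399]
0.118 265 [ 0.4505 -0.2685  0.0359]
0.126 411 [ 0.448  -0.2708  0.0251]
0.134 86 [ 0.4532 -0.2655  0.0152]
0.142 51 [-116.5263 -129.0042  173.9345]
0.15 95 [-57.8963 -37.9539  69.4528]
(array([200,  46,   7,   0,   0,   0,  60,  63, 205,   0,   0,   0,   0,
         0,   0,   0,  47,  45]), array([-180, -160, -140, -120, -100,  -80,  -60,  -40,  -20,    0,   20,
         40,   60,   80,  100,  120,  140,  160,  180]))
lens max [0.11110184 0.11137551 0.11142692] 486
```

```bash
python3 - <<'E'
from h import *
s=readout.observe();A=R.from_quat(s["orientation"]).as_matrix()
m=cams.camera_model("wrist");T=np.linalg.inv(np.array(m["view"]))
print("tool axes\n",A.round(3));print("cam in tool",A.T@(T[:3,3]-s["tcp_pos"]),"\n",(A.T@T[:3,:3]).round(3));print(m["intrinsics"])
im,d=cams.camera("side");P=cloud("side",d)
for x0 in np.arange(.1,.7,.06):
    row=[]
    for y0 in np.arange(-.4,.5,.06):
        Q=P[(P[:,0]>=x0)&(P[:,0]<x0+.06)&(P[:,1]>=y0)&(P[:,1]<y0+.06)]
        row.append(int(1000*np.percentile(Q[:,2],99)) if len(Q)>3 else -1)
    print(round(x0,2),row)
im,d=cams.camera("scene")
print([ (x["confidence"],cloud("scene",d,x["region"]).max(0)) for x in spotter.masks_of("teapot","scene")])
E
```

```text
tool axes
 [[-0.922  0.387  0.   ]
 [ 0.387  0.922  0.   ]
 [-0.     0.    -1.   ]]
cam in tool [ 0.07880055  0.00020082 -0.14227758] 
 [[ 0.001 -0.959 -0.284]
 [ 1.     0.001 -0.001]
 [ 0.001 -0.284  0.959]]
[[385.48883209   0.         318.67917494]
 [  0.         385.48883209 245.62182323]
 [  0.           0.           1.        ]]
0.1 [43, 0, 0, 0, 0, 9, 12, 475, 601, 606, 0, 0, 54, -1, -1, -1]
0.16 [76, 44, 49, 25, 0, 0, 0, 5, 0, 0, 0, 179, 193, 0, -1, -1]
0.22 [78, 58, 52, 49, 49, 49, 10, 8, 37, 0, 0, 188, 218, -1, -1, 626]
0.28 [76, 71, 54, 48, 48, 49, 7, 15, 49, 73, 72, 177, 180, 0, -1, 628]
0.34 [0, 64, 86, 0, 17, 0, 0, 0, 0, 74, 75, 146, 96, 96, 1, -1]
0.4 [0, 129, 152, 17, 18, 45, 51, 2, 0, 0, 0, 96, 95, 97, -1, -1]
0.46 [0, 128, 144, -1, 0, 49, 54, 0, 1, 1, 81, 0, 0, 0, 0, -1]
0.52 [0, 77, 1, -1, 70, 11, 21, 0, 1, 101, 109, 0, 55, 54, 0, -1]
0.58 [-1, -1, -1, -3, -1, 0, 0, 0, 0, 98, 106, 0, 55, 55, -1, -1]
0.64 [-1, -1, -1, -1, -1, -1, -1, -1, -1, -1, -1, -1, -1, -1, -1, -1]
[(0.57, array([ 0.54193248, -0.20445974,  0.0964863 ]))]
```

>>> {"fn": "step_arm", "kwargs": {
  "targets": [
    {"claw": 1, "travel": [0, 0, -35], "delta_rot": [0, 0, 0]},
    {"claw": 1, "travel": [-20, -15, -25], "delta_rot": [0, 0, 0]},
    {"claw": 1, "travel": [-40, -33, 0], "delta_rot": [0, 0, 0]},
    {"claw": 1, "travel": [-40, -33, 0], "delta_rot": [0, 0, 0]},
    {"claw": 1, "travel": [-40, -33, 0], "delta_rot": [0, 0, 0]},
    {"claw": 1, "travel": [-40, -33, 0], "delta_rot": [0, 0, 0]},
    {"claw": 1, "travel": [-40, -33, 0], "delta_rot": [0, 0, 0]},
    {"claw": 1, "travel": [-40, -33, 0], "delta_rot": [0, 0, 0]},
    {"claw": 1, "travel": [-40, -33, 0], "delta_rot": [0, 0, 0]},
    {"claw": 1, "travel": [-40, -33, 0], "delta_rot": [0, 0, 0]},
    {"claw": 1, "travel": [-40, -33, 0], "delta_rot": [0, 0, 0]},
    {"claw": 1, "travel": [-35, -32, 0], "delta_rot": [0, 0, 0]},
    {"claw": 1, "travel": [0, 0, 0], "delta_rot": [0, 0, 0]},
    {"claw": 1, "travel": [0, 0, 0], "delta_rot": [0, 0, 0]}
  ]
}}

```text
t: 2.75
tcp_pos: [0.5229, 0.2042, 0.3038]
orientation: [0.199, 0.98, 0.0, 0.0]
ft_force: [-1.2, -0.1, -0.0]
finger_gap: 0.093
grip_force: 0.0
```

```bash
python3 - <<'E'
from h import *
s=readout.observe();print(s["t"],s["tcp_pos"],s["qpos"].round(2))
im,d=cams.camera("wrist");P=cloud("wrist",d)
np.savez("w1.npz",im=im,d=d,P=P)
r=spotter.recognise("lens","wrist");print(r[:2])
mk=spotter.masks_of("lens","wrist");print([(x["confidence"],x["region"].sum()) for x in mk])
v,u=np.nonzero(mk[0]["region"]);print(u.min(),u.max(),v.min(),v.max())
u0,v0=int(u.mean()),int(v.mean());a,b=max(0,v0-100),max(0,u0-130)
cv2.imwrite("pics/lens.png",cv2.resize(im[a:v0+100,b:u0+130],None,fx=3,fy=3)[:600,:800]);print(a,b)
E
```

```text
2.75 [0.52288804 0.20417745 0.30380166] [-0.53  0.34  0.07  1.91 -0.03  0.89  0.73]
[{'xyz': [0.5575, 0.2169, 0.1048], 'confidence': 0.76}]
[(0.97, np.int64(3202))]
308 372 217 282
149 211
```

View pics/lens.png

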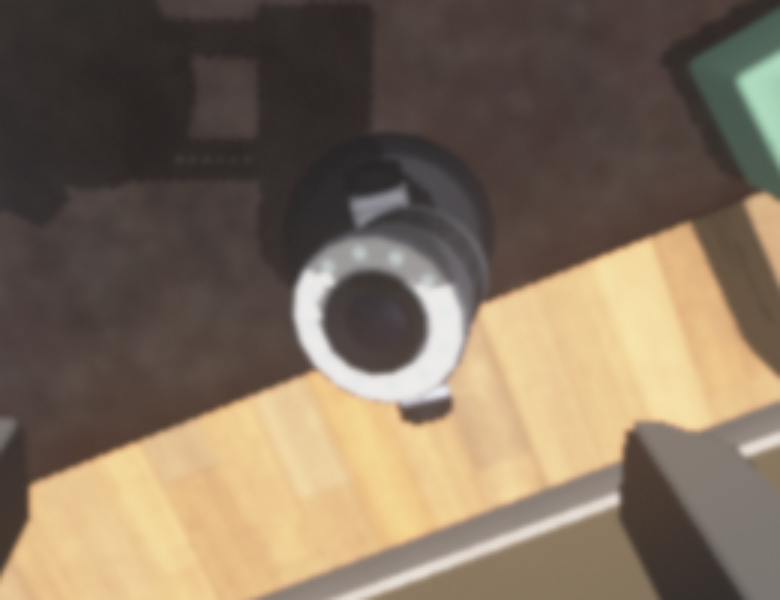

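The ring light shows almost face-on at crop (379,320), which is pixel (337,256). The fork and black foot stand behind it. Next I'll fit the ring plane, the foot circle and the pivot.

```bash
python3 - <<'E'
from h import *
z=np.load("w1.npz");im,d=z["im"],z["d"]
v,u=np.mgrid[:480,:640];rr=np.hypot(u-337.5,v-255.5)
for r0,r1 in [(19.5,26),(20,25),(3,14)]:
    Q=cloud("wrist",d,(rr>r0)&(rr<r1));
    for _ in range(4):
        c=Q.mean(0);n=np.linalg.svd(Q-c,full_matrices=False)[2][2];n*=np.sign(n[2]);e=(Q-c)@n;Q=Q[abs(e)<max(.0015,2*e.std())]
    print("plane",len(Q),c.round(4),n.round(4),e.std())
# ellipse fit to bright/rim contour via lens depth: front disc pts
Q=cloud("wrist",d,(rr<33));h=Q[abs((Q-c)@n)<.05]
# ring outline in the image
g=im.astype(int).max(2);
m=((g>120)&(rr<34)&(d<np.median(d[(rr<25)&(rr>20)])+.02)).astype(np.uint8)
cs=max(cv2.findContours(m,cv2.RETR_EXTERNAL,cv2.CHAIN_APPROX_NONE)[0],key=len);print("ellipse",cv2.fitEllipse(cv2.convexHull(cs)))
P=cloud("wrist",d)
for c0 in ("wrist","scene","side"):
    if c0!="wrist": im2,d2=cams.camera(c0);P=cloud(c0,d2)
    F=near(P,(.56,.215),.06,.004,.03)
    print(c0,"foot",len(F),F[:,2].max() if len(F) else 0, circ(F[F[:,2]<.012],(.56,.215),.042) if len(F)>10 else 0,F.min(0),F.max(0))
E
```

```text
plane 898 [0.5589 0.2103 0.1027] [-0.0606 -0.3688  0.9275] 0.0006442503102884281
plane 684 [0.5587 0.2103 0.1027] [-0.062  -0.3697  0.9271] 0.0006359886283217367
plane 534 [0.5579 0.2102 0.1055] [-0.0438 -0.458   0.8879] 0.0011050310380950649
ellipse ((337.42205810546875, 255.19589233398438), (52.69792938232422, 60.737525939941406), 119.56716918945312)
wrist foot 1442 0.016138651827209083 [0.56293178 0.21680954 0.04      ] [0.5178154  0.17590069 0.00402964] [0.58599838 0.25935507 0.01613865]
scene foot 594 0.02761374656472715 [0.5623061  0.21253509 0.04      ] [0.50663873 0.16049318 0.00404277] [0.59740028 0.27352855 0.02761375]
side foot 320 0.02892922784041929 [0.56596515 0.21803749 0.04      ] [0.51923395 0.17048283 0.00401447] [0.5983197  0.25167747 0.02892923]
```

>>> {"fn": "step_arm", "kwargs": {
  "targets": [
    {"claw": 1, "travel": [-32, -24, 23], "delta_rot": [0, 0, 0]},
    {"claw": 1, "travel": [-32, -24, 23], "delta_rot": [0, 0, 0]},
    {"claw": 1, "travel": [-32, -24, 23], "delta_rot": [0, 0, 0]},
    {"claw": 1, "travel": [0, 0, 0], "delta_rot": [0, 0, 0]},
    {"claw": 1, "travel": [0, 0, 0], "delta_rot": [0, 0, 0]}
  ]
}}

```text
t: 3.5
tcp_pos: [0.5829, 0.1018, 0.2339]
orientation: [0.198, 0.98, -0.0, -0.001]
ft_force: [-0.5, 0.5, 0.5]
finger_gap: 0.0929
grip_force: 0.0
```

```bash
python3 - <<'E'
from h import *
s=readout.observe();print(s["t"],s["tcp_pos"],s["qd"].round(3))
im,d=cams.camera("wrist")
mk=spotter.masks_of("lens","wrist")[0]["region"]
v,u=np.nonzero(mk);print(u.min(),u.max(),v.min(),v.max())
np.savez("w2.npz",im=im,d=d,mk=mk,view=cams.camera_model("wrist")["view"])
u0,v0=int(u.mean()),int(v.mean());a,b=max(0,v0-75),max(0,u0-100)
cv2.imwrite("pics/lens2.png",cv2.resize(im[a:v0+75,b:u0+100],None,fx=4,fy=4)[:600,:800]);print(a,b)
E
```

```text
3.5 [0.58286923 0.10184085 0.23391411] [-0.029 -0.025 -0.024 -0.006 -0.002  0.003 -0.003]
403 489 114 197
79 345
```

View pics/lens2.png

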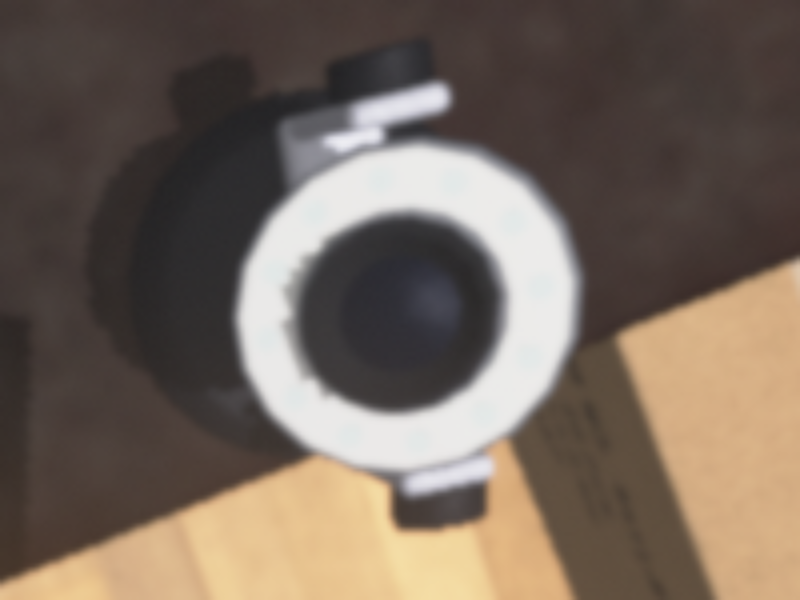

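The ring is nearly face-on, with its centre at crop (410,306), pixel (447,155), and about 86×83 px.

```bash
python3 - <<'E'
from h import *
z=np.load("w2.npz");im,d=z["im"],z["d"];V=z["view"];K=np.array(cams.camera_model("wrist")["intrinsics"])
g=im.astype(int).min(2)
v,u=np.mgrid[:480,:640];rr=np.hypot(u-447.5,v-155.5)
ring=(g>170)&(rr<46);ring=cv2.morphologyEx(ring.astype(np.uint8),cv2.MORPH_OPEN,np.ones((5,5)))
cs=max(cv2.findContours(ring,cv2.RETR_EXTERNAL,cv2.CHAIN_APPROX_NONE)[0],key=len);print("ell",cv2.fitEllipse(cv2.convexHull(cs)))
Q=cloud("wrist",d,cv2.erode(ring,np.ones((5,5))).astype(bool))
for _ in range(5):
    c=Q.mean(0);n=np.linalg.svd(Q-c,full_matrices=False)[2][2];n*=np.sign(n[2]);e=(Q-c)@n;Q=Q[abs(e)<max(.001,2*e.std())]
print("plane",len(Q),c.round(4),n.round(4),e.std())
# centre: ray through ellipse centre onto plane
T=np.linalg.inv(V);el=cv2.fitEllipse(cv2.convexHull(cs))
ray=T[:3,:3]@np.array([(el[0][0]-K[0,2])/K[0,0],(el[0][1]-K[1,2])/K[1,1],1]);o=T[:3,3]
p=o+ray*((c-o)@n)/(ray@n);print("centre",p.round(4))
H=cv2.convexHull(cs)[:,0].astype(float)
for nn in [n]:
    W=[]
    for a in H:
        r=T[:3,:3]@np.array([(a[0]-K[0,2])/K[0,0],(a[1]-K[1,2])/K[1,1],1]);W.append(o+r*((p-o)@nn)/(r@nn))
    W=np.array(W);e1=np.cross(nn,[1,0,0]);e1/=np.linalg.norm(e1);e2=np.cross(nn,e1);X=np.c_[(W-p)@e1,(W-p)@e2]
    print("rectified",cv2.fitEllipse((X*1e4).astype(np.float32)))
P=cloud("wrist",d);F=near(P,(.56,.215),.06,.003,.02);print(len(F),np.percentile(F[:,2],[5,50,95]),F.min(0),F.max(0))
L=near(P,(.47,-.02),.062,.02,.07);print("bowl",bowlfit(P,(.473,-.02)),len(L))
E
```

```text
ell ((446.8942565917969, 157.47935485839844), (83.16488647460938, 86.33143615722656), 8.187431335449219)
plane 1837 [0.5593 0.2106 0.1043] [-0.0602 -0.3693  0.9274] 0.0006041245001632535
centre [0.5602 0.2093 0.1039]
rectified ((-12.591682434082031, -6.763201713562012), (545.4280395507812, 596.2448120117188), 1.686386227607727)
2568 [0.00325948 0.0135799  0.01598546] [0.50082462 0.15553569 0.00300259] [0.59976926 0.27401088 0.01849501]
bowl (array([ 0.47344375, -0.01683416,  0.05698346]), np.float64(0.0003754135360537758), 13594) 13431
```

```bash
python3 - <<'E'
from h import *
z=np.load("w2.npz");im,d=z["im"],z["d"];T=np.linalg.inv(z["view"]);K=np.array(cams.camera_model("wrist")["intrinsics"]);o=T[:3,3]
n=np.array([-.0602,-.3693,.9274]);c=np.array([.5593,.2106,.1043])
g=im.astype(int).min(2);v,u=np.mgrid[:480,:640];rr=np.hypot(u-447.5,v-155.5)
e1=np.cross(n,[1,0,0]);e1/=np.linalg.norm(e1);e2=np.cross(n,e1)
def rect(a):
    r=np.c_[(a[:,0]-K[0,2])/K[0,0],(a[:,1]-K[1,2])/K[1,1],np.ones(len(a))]@T[:3,:3].T
    W=o+r*(((c-o)@n)/(r@n))[:,None];return np.c_[(W-c)@e1,(W-c)@e2]
for th in (120,150,180):
    ring=((g>th)&(rr<60)).astype(np.uint8)
    cs,_=cv2.findContours(ring,cv2.RETR_CCOMP,cv2.CHAIN_APPROX_NONE)
    a=np.concatenate([x[:,0] for x in cs]).astype(float);q=np.hypot(a[:,0]-447.5,a[:,1]-155.5)
    for lo,hi,nm in ((36,47,"outer"),(18,32,"inner")):
        X=rect(a[(q>lo)&(q<hi)]);f=lambda s:np.hypot(X[:,0]-s[0],X[:,1]-s[1])-s[2]
        s=least_squares(f,[0,0,.025],loss="cauchy",f_scale=.0003).x
        print(th,nm,len(X),(c+s[0]*e1+s[1]*e2).round(4),s[2].round(4),np.median(abs(f(s))).round(5))
E
```

```text
120 outer 232 [0.5594 0.2082 0.1033] 0.0281 0.0002
120 inner 147 [0.5594 0.2074 0.103 ] 0.0173 0.00017
150 outer 286 [0.5594 0.2081 0.1033] 0.0277 0.0002
150 inner 151 [0.5593 0.2074 0.103 ] 0.0178 0.00022
180 outer 285 [0.5594 0.2081 0.1033] 0.0272 0.00022
180 inner 141 [0.5593 0.2076 0.1031] 0.0181 0.00017
```

>>> {"fn": "step_arm", "kwargs": {
  "targets": [
    {"claw": 1, "travel": [-2, -39, -2], "delta_rot": [0, 0, 0]},
    {"claw": 1, "travel": [-2, -39, -2], "delta_rot": [0, 0, 0]},
    {"claw": 1, "travel": [-2, -39, -2], "delta_rot": [0, 0, 0]},
    {"claw": 1, "travel": [-2, -39, -2], "delta_rot": [0, 0, 0]},
    {"claw": 1, "travel": [-2, -39, -2], "delta_rot": [0, 0, 0]},
    {"claw": 1, "travel": [-2, -39, -2], "delta_rot": [0, 0, 0]},
    {"claw": 1, "travel": [-2, -39, -2], "delta_rot": [0, 0, 0]},
    {"claw": 1, "travel": [-2, -39, -2], "delta_rot": [0, 0, 0]},
    {"claw": 1, "travel": [-2, -39, -2], "delta_rot": [0, 0, 0]},
    {"claw": 1, "travel": [-2, -40, -2], "delta_rot": [0, 0, 0]},
    {"claw": 1, "travel": [0, 0, 0], "delta_rot": [0, 0, 0]},
    {"claw": 1, "travel": [0, 0, 0], "delta_rot": [0, 0, 0]},
    {"claw": 1, "travel": [0, 0, 0], "delta_rot": [0, 0, 0]}
  ]
}}

```text
t: 4.9
tcp_pos: [0.451, -0.2646, 0.255]
orientation: [0.196, 0.981, 0.0, 0.0]
ft_force: [-0.3, 0.3, 0.9]
finger_gap: 0.0931
grip_force: 0.0
```

```bash
python3 - <<'E'
from h import *
s=readout.observe();print(s["t"],s["tcp_pos"],s["qpos"].round(2))
im,d=cams.camera("wrist");P=cloud("wrist",d);cv2.imwrite("pics/knob.png",im)
r=spotter.recognise("lid_knob","wrist");print(r[:2])
Q=near(P,(.449,-.268),.03,.14,.17);print(len(Q),np.percentile(Q[:,2],[1,50,90,99]))
top=Q[Q[:,2]>np.percentile(Q[:,2],90)-.003];print("knob top",len(top),top.mean(0),(top.min(0)+top.max(0))/2,np.ptp(top,0))
for z in np.arange(.098,.134,.006):
    S=near(P,(.449,-.268),.06,z-.003,z+.003)
    if len(S)>20:print(round(z,3),len(S),circ(S,(.449,-.268)).round(4))
A=R.from_quat(s["orientation"]).as_matrix()
print((A.T@(np.array([.449,-.268,0])-s["tcp_pos"])*1000).round(1))
E
```

```text
4.9 [ 0.45098816 -0.26463151  0.2550376 ] [ 0.32  0.34  0.13  2.05 -0.07  0.75  1.67]
[{'xyz': [0.4375, -0.2618, 0.1252], 'confidence': 0.59}, {'xyz': [0.4571, -0.0393, 0.0365], 'confidence': 0.55}]
1024 [0.14288484 0.15411457 0.15517081 0.15581892]
knob top 847 [ 0.44849525 -0.26712213  0.15425944] [ 0.44882591 -0.26730244  0.15440079] [0.02280386 0.02250425 0.00445412]
0.098 177 [ 0.4492 -0.2676  0.0427]
0.104 231 [ 0.4491 -0.2676  0.0419]
0.11 563 [ 0.449  -0.2675  0.0404]
0.116 624 [ 0.4491 -0.2675  0.0383]
0.122 1542 [ 0.449  -0.2675  0.0348]
0.128 2941 [ 0.4489 -0.2675  0.0278]
0.134 1947 [ 0.4506 -0.2682  0.0187]
[  0.7  -4.1 255. ]
```

View pics/knob.png

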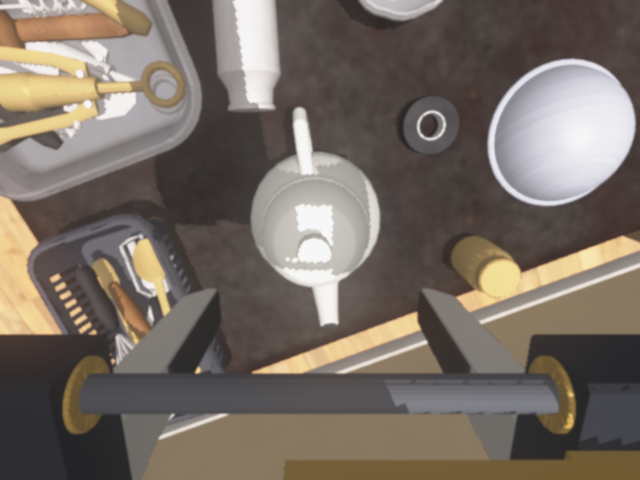

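The wrist view shows the knob at (314,247), between the fingers. The lid axis fits to (.449,−.2675) and the knob top to .155, which agrees with the given sizes. I'll descend and grip.

>>> {"fn": "step_arm", "kwargs": {
  "newtons": 15,
  "targets": [
    {"claw": 1, "travel": [0.7, -3.4, 30], "delta_rot": [0, 0, 0]},
    {"claw": 1, "travel": [0, 0, 30], "delta_rot": [0, 0, 0]},
    {"claw": 0.2, "travel": [0, 0, 20], "delta_rot": [0, 0, 0]},
    {"claw": 0.2, "travel": [0, 0, 10], "delta_rot": [0, 0, 0]},
    {"claw": 0.2, "travel": [0, 0, 4], "delta_rot": [0, 0, 0]},
    {"claw": 0.2, "travel": [0, 0, 0], "delta_rot": [0, 0, 0]},
    {"claw": 0.2, "travel": [0, 0, 0], "delta_rot": [0, 0, 0]}
  ]
}}

```text
t: 5.7
tcp_pos: [0.4486, -0.2694, 0.1614]
orientation: [0.197, 0.98, -0.0, 0.001]
ft_force: [0.1, -0.1, 0.5]
finger_gap: 0.0587
grip_force: 0.0
```

```bash
python3 - <<'E'
from h import *
s=readout.observe();A=R.from_quat(s["orientation"]).as_matrix()
print(s["t"],s["tcp_pos"],s["finger_gap"],(A.T@(np.array([.449,-.2675,.161])-s["tcp_pos"])*1000).round(1))
E
```

```text
5.7 [ 0.44861803 -0.26940235  0.1614287 ] 0.058749703315192844 [0.4 1.9 0.4]
```

>>> {"fn": "step_arm", "kwargs": {
  "targets": [
    {"claw": 0, "travel": [0.4, 1.6, 0], "delta_rot": [0, 0, 0]},
    {"claw": -0.3, "travel": [0, 0, 0], "delta_rot": [0, 0, 0]},
    {"claw": -0.5, "travel": [0, 0, 0], "delta_rot": [0, 0, 0]},
    {"claw": -0.7, "travel": [0, 0, 0], "delta_rot": [0, 0, 0]},
    {"claw": -1, "travel": [0, 0, 0], "delta_rot": [0, 0, 0]},
    {"claw": -1, "travel": [0, 0, 0], "delta_rot": [0, 0, 0]},
    {"claw": -1, "travel": [0, 0, 0], "delta_rot": [0, 0, 0]},
    {"claw": -1, "travel": [0, 0, 0], "delta_rot": [0, 0, 0]}
  ]
}}

```text
t: 6.5
tcp_pos: [0.4484, -0.2678, 0.1608]
orientation: [0.198, 0.98, 0.0, 0.0]
ft_force: [-0.3, 0.8, 5.1]
finger_gap: 0.0234
grip_force: 15.0
```

>>> {"fn": "step_arm", "kwargs": {
  "targets": [
    {"claw": -1, "travel": [0, 0, -4], "delta_rot": [0, 0, 0]},
    {"claw": -1, "travel": [0, 0, -6], "delta_rot": [0, 0, 0]},
    {"claw": -1, "travel": [0, 0, -10], "delta_rot": [0, 0, 0]},
    {"claw": -1, "travel": [0, 0, -20], "delta_rot": [0, 0, 0]},
    {"claw": -1, "travel": [0, 0, -20], "delta_rot": [0, 0, 0]},
    {"claw": -1, "travel": [0, 0, -10], "delta_rot": [0, 0, 0]},
    {"claw": -1, "travel": [0, 0, 0], "delta_rot": [0, 0, 0]},
    {"claw": -1, "travel": [0, 0, 0], "delta_rot": [0, 0, 0]}
  ]
}}

```text
t: 7.3
tcp_pos: [0.4482, -0.2676, 0.2305]
orientation: [0.198, 0.98, 0.0, 0.0]
ft_force: [-0.7, -0.1, -1.4]
finger_gap: 0.0234
grip_force: 15.0
```

```bash
python3 - <<'E'
from h import *
s=readout.observe();A=R.from_quat(s["orientation"]).as_matrix();print(s["t"],s["tcp_pos"],s["ft_force"],s["finger_gap"])
im,d=cams.camera("wrist");P=cloud("wrist",d)
t=s["tcp_pos"]
for h in np.arange(-.075,-.02,.008):
    S=near(P,t,.06,t[2]+h-.004,t[2]+h+.004)
    if len(S)>20:print("wrist lid",round(h,3),len(S),circ(S,t[:2]).round(4))
print("bowl wrist",bowlfit(P,(.473,-.018)))
for c in ["scene","side"]:
    im,d=cams.camera(c);P=cloud(c,d);print(c,"bowl",bowlfit(P,(.473,-.018)))
    for h in np.arange(-.075,-.02,.008):
        S=near(P,t,.06,t[2]+h-.004,t[2]+h+.004)
        if len(S)>20:print(c,"lid",round(h,3),len(S),circ(S,t[:2]).round(4))
    cv2.imwrite(f"pics/{c}1.png",im)
E
```

```text
7.3 [ 0.44819745 -0.26758463  0.23051962] [-0.74482684 -0.13136603 -1.37698353] 0.023417455087804705
wrist lid -0.067 71 [ 0.4486 -0.2678  0.0429]
wrist lid -0.059 731 [ 0.4486 -0.2678  0.0423]
wrist lid -0.051 1422 [ 0.4484 -0.2677  0.0402]
wrist lid -0.043 2236 [ 0.4479 -0.2675  0.0367]
wrist lid -0.035 4789 [ 0.4478 -0.2674  0.0301]
wrist lid -0.027 3179 [ 0.4509 -0.2686  0.0213]
bowl wrist (array([ 0.47220076, -0.01808886,  0.05550695]), np.float64(0.000444205331691358), 13051)
scene bowl (array([ 0.47172962, -0.01962245,  0.05640178]), np.float64(0.0013016958236714282), 1146)
scene lid -0.067 23 [ 0.4493 -0.2709  0.0422]
scene lid -0.059 98 [ 0.4477 -0.2696  0.0421]
scene lid -0.051 108 [ 0.447  -0.2692  0.04  ]
scene lid -0.043 121 [ 0.4469 -0.2681  0.0362]
scene lid -0.035 143 [ 0.4469 -0.2681  0.0306]
scene lid -0.027 116 [ 0.4475 -0.2677  0.02  ]
side bowl (array([ 0.47459191, -0.01915407,  0.05368525]), np.float64(0.0008549335299330441), 1088)
side lid -0.067 127 [ 0.4497 -0.2686  0.0424]
side lid -0.059 222 [ 0.4499 -0.2685  0.0418]
side lid -0.051 257 [ 0.4497 -0.2684  0.0397]
side lid -0.043 282 [ 0.4493 -0.269   0.0353]
side lid -0.035 385 [ 0.4478 -0.2713  0.0244]
side lid -0.027 46 [ 0.4542 -0.2709  0.0181]
```

>>> {"fn": "step_arm", "kwargs": {
  "targets": [
    {"claw": -1, "travel": [3, 10, 0], "delta_rot": [0, 0, 0]},
    {"claw": -1, "travel": [7, 22, 0], "delta_rot": [0, 0, 0]},
    {"claw": -1, "travel": [10, 32, 0], "delta_rot": [0, 0, 0]},
    {"claw": -1, "travel": [11, 35, 0], "delta_rot": [0, 0, 0]},
    {"claw": -1, "travel": [11, 35, 0], "delta_rot": [0, 0, 0]},
    {"claw": -1, "travel": [11, 35, 0], "delta_rot": [0, 0, 0]},
    {"claw": -1, "travel": [9, 30, 0], "delta_rot": [0, 0, 0]},
    {"claw": -1, "travel": [7, 22, 10], "delta_rot": [0, 0, 0]},
    {"claw": -1, "travel": [4, 13, 20], "delta_rot": [0, 0, 0]},
    {"claw": -1, "travel": [1, 5, 20], "delta_rot": [0, 0, 0]},
    {"claw": -1, "travel": [0, 0, 20], "delta_rot": [0, 0, 0]},
    {"claw": -1, "travel": [0, 0, 10], "delta_rot": [0, 0, 0]},
    {"claw": -1, "travel": [0, 0, 10], "delta_rot": [0, 0, 0]},
    {"claw": -1, "travel": [0, 0, 5], "delta_rot": [0, 0, 0]},
    {"claw": -1, "travel": [0, 0, 0], "delta_rot": [0, 0, 0]},
    {"claw": -1, "travel": [0, 0, 0], "delta_rot": [0, 0, 0]},
    {"claw": -1, "travel": [0, 0, 0], "delta_rot": [0, 0, 0]}
  ]
}}

```text
t: 9.15
tcp_pos: [0.473, -0.0189, 0.1362]
orientation: [0.198, 0.98, 0.0, 0.0]
ft_force: [-0.1, 0.4, -0.8]
finger_gap: 0.0235
grip_force: 15.0
```

```bash
python3 - <<'E'
from h import *
s=readout.observe();A=R.from_quat(s["orientation"]).as_matrix();t=s["tcp_pos"];print(s["t"],t,s["ft_force"],s["ft_torque"],A[:,2])
print("err tool mm",(A.T@(np.array([.4726,-.0182,.1145])-t)*1000).round(1))
for c in ["side","scene"]:
    im,d=cams.camera(c);P=cloud(c,d);print(c,"bowl",bowlfit(P[P[:,2]<.047],(.473,-.018)))
    for h in np.arange(-.067,-.03,.008):
        S=near(P,t,.06,t[2]+h-.004,t[2]+h+.004)
        if len(S)>20:print(c,"lid",round(h,3),len(S),circ(S,t[:2]).round(4))
    cv2.imwrite(f"pics/{c}2.png",cv2.resize(im[180:340,220:420],None,fx=4,fy=4)[:600,:800])
E
```

```text
9.15 [ 0.47296139 -0.01885564  0.1361967 ] [-0.12152698  0.39396807 -0.83999721] [0.01275151 0.02360594 0.02390586] [ 1.01407897e-03  4.84819818e-05 -9.99999485e-01]
err tool mm [ 0.6  0.5 21.7]
side bowl (array([ 0.47429226, -0.01944467,  0.05330869]), np.float64(0.000902826031254772), 850)
side lid -0.067 65 [ 0.4759 -0.0196  0.043 ]
side lid -0.059 137 [ 0.4751 -0.0203  0.0417]
side lid -0.051 145 [ 0.4755 -0.0204  0.0396]
side lid -0.043 168 [ 0.4748 -0.0208  0.0355]
side lid -0.035 224 [ 0.4741 -0.0222  0.026 ]
scene bowl (array([ 0.47183428, -0.0197878 ,  0.05609198]), np.float64(0.0013473527796124818), 771)
scene lid -0.059 112 [ 0.4732 -0.0208  0.0422]
scene lid -0.051 119 [ 0.472  -0.0201  0.0399]
scene lid -0.043 135 [ 0.472  -0.0203  0.0371]
scene lid -0.035 175 [ 0.4724 -0.0205  0.0312]
```

View pics/side2.png

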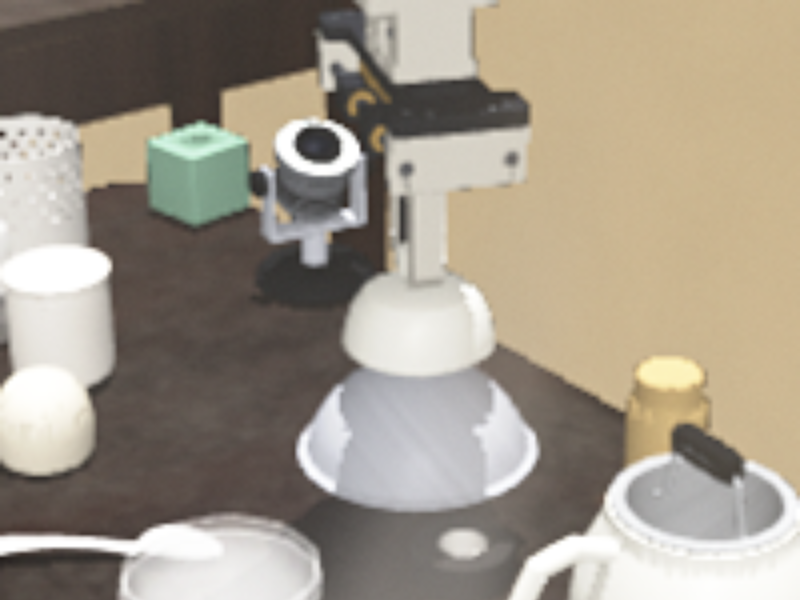

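The crop shows the lid held level just above the bowl, at about (420,335). The strainer has stayed in the pot, with its black grip visible at (708,453). Now I'll lower the lid gently.

>>> {"fn": "step_arm", "kwargs": {
  "targets": [
    {"claw": -1, "travel": [0.8, 0.5, 8], "delta_rot": [0, 0, 0]},
    {"claw": -1, "travel": [0, 0, 6], "delta_rot": [0, 0, 0]},
    {"claw": -1, "travel": [0, 0, 3], "delta_rot": [0, 0, 0]},
    {"claw": -1, "travel": [0, 0, 1], "delta_rot": [0, 0, 0]},
    {"claw": -1, "travel": [0, 0, 0], "delta_rot": [0, 0, 0]},
    {"claw": -1, "travel": [0, 0, 0], "delta_rot": [0, 0, 0]}
  ]
}}

```text
t: 9.85
tcp_pos: [0.4722, -0.018, 0.1176]
orientation: [0.198, 0.98, -0.0, -0.0]
ft_force: [-0.4, 0.6, -1.5]
finger_gap: 0.0234
grip_force: 15.0
```

>>> {"fn": "step_arm", "kwargs": {
  "targets": [
    {"claw": -1, "travel": [0, 0, 1], "delta_rot": [0, 0, 0]},
    {"claw": -1, "travel": [0, 0, 0], "delta_rot": [0, 0, 0]}
  ]
}}

```text
t: 10.05
tcp_pos: [0.4724, -0.018, 0.1168]
orientation: [0.198, 0.98, 0.0, 0.0]
ft_force: [-0.2, -0.5, 2.2]
finger_gap: 0.0236
grip_force: 15.0
```

>>> {"fn": "step_arm", "kwargs": {
  "targets": [
    {"claw": -1, "travel": [0, 0, 1], "delta_rot": [0, 0, 0]},
    {"claw": -1, "travel": [0, 0, 0], "delta_rot": [0, 0, 0]}
  ]
}}

```text
t: 10.25
tcp_pos: [0.4728, -0.0178, 0.1163]
orientation: [0.198, 0.98, 0.0, 0.001]
ft_force: [-0.6, 1.9, 10.2]
finger_gap: 0.0235
grip_force: 15.0
```

Contact came at TCP z ≈ .117. I'll ease off 1 mm and release.

>>> {"fn": "step_arm", "kwargs": {
  "targets": [
    {"claw": -1, "travel": [0, 0, -0.8], "delta_rot": [0, 0, 0]},
    {"claw": -1, "travel": [0, 0, 0], "delta_rot": [0, 0, 0]},
    {"claw": -1, "travel": [0, 0, 0], "delta_rot": [0, 0, 0]}
  ]
}}

```text
t: 10.55
tcp_pos: [0.4725, -0.0179, 0.1166]
orientation: [0.198, 0.98, 0.0, 0.0]
ft_force: [0.3, 0.4, 4.0]
finger_gap: 0.0234
grip_force: 15.0
```

```bash
python3 - <<'E'
from h import *
s=readout.observe();t=s["tcp_pos"];print(s["t"],t,s["ft_force"],s["ft_torque"])
for c in ["side","scene"]:
    im,d=cams.camera(c);P=cloud(c,d);print(c,"bowl",bowlfit(P[P[:,2]<.04],(.473,-.018)))
    for h in np.arange(-.063,-.03,.008):
        S=near(P,t,.06,t[2]+h-.004,t[2]+h+.004)
        if len(S)>20:print(c,"lid",round(h,3),len(S),circ(S,t[:2]).round(4))
E
```

```text
10.55 [ 0.47246962 -0.0179148   0.11659   ] [0.32150388 0.39352119 4.02160188] [ 0.06422472 -0.12969456  0.05809888]
side bowl (array([ 0.47402791, -0.01945906,  0.05295471]), np.float64(0.0009825795670363041), 623)
side lid -0.063 121 [ 0.4748 -0.0194  0.0424]
side lid -0.055 145 [ 0.474  -0.0195  0.041 ]
side lid -0.047 148 [ 0.4746 -0.0194  0.0383]
side lid -0.039 171 [ 0.4733 -0.0211  0.032 ]
side lid -0.031 187 [ 0.4734 -0.0218  0.022 ]
scene bowl (array([ 0.47193884, -0.01966953,  0.05575547]), np.float64(0.0012759882838842343), 554)
scene lid -0.063 74 [ 0.4726 -0.0209  0.0426]
scene lid -0.055 105 [ 0.4721 -0.0203  0.0416]
scene lid -0.047 114 [ 0.4719 -0.0199  0.0393]
scene lid -0.039 152 [ 0.4713 -0.0195  0.035 ]
scene lid -0.031 207 [ 0.4722 -0.0197  0.0263]
```

Centred within about 0.5 mm. Releasing slowly.

>>> {"fn": "step_arm", "kwargs": {
  "newtons": 4,
  "targets": [
    {"claw": -1, "travel": [0, 0, 0], "delta_rot": [0, 0, 0]},
    {"claw": -0.5, "travel": [0, 0, 0], "delta_rot": [0, 0, 0]},
    {"claw": -0.4, "travel": [0, 0, 0], "delta_rot": [0, 0, 0]},
    {"claw": -0.3, "travel": [0, 0, 0], "delta_rot": [0, 0, 0]},
    {"claw": -0.1, "travel": [0, 0, 0], "delta_rot": [0, 0, 0]},
    {"claw": 0.1, "travel": [0, 0, 0], "delta_rot": [0, 0, 0]},
    {"claw": 0.1, "travel": [0, 0, 0], "delta_rot": [0, 0, 0]},
    {"claw": 0.1, "travel": [0, 0, -10], "delta_rot": [0, 0, 0]},
    {"claw": 0.1, "travel": [0, 0, -20], "delta_rot": [0, 0, 0]},
    {"claw": 0.1, "travel": [0, 0, -40], "delta_rot": [0, 0, 0]},
    {"claw": 0.5, "travel": [0, 0, -40], "delta_rot": [0, 0, 0]}
  ]
}}

```text
t: 11.75
tcp_pos: [0.4715, -0.0181, 0.228]
orientation: [0.198, 0.98, -0.0, -0.001]
ft_force: [1.6, 0.1, -0.6]
finger_gap: 0.0551
grip_force: 0.0
```

```bash
python3 - <<'E'
from h import *
s=readout.observe();t=s["tcp_pos"];print(s["t"],t)
c=np.array([.4728,-.0185])
for n in ["side","scene","wrist"]:
    im,d=cams.camera(n);P=cloud(n,d);print(n,"bowl",bowlfit(P[P[:,2]<.04],c)[0].round(4))
    for h in np.arange(.054,.088,.008):
        S=near(P,c,.05,h-.004,h+.004)
        if len(S)>20:print(n,"lid",round(h,3),len(S),circ(S,c).round(4))
    K=near(P,c,.012,.06,.2);print("top",np.percentile(K[:,2],95) if len(K) else 0)
# grip bar
    G=(d>0);Q=cloud(n,d);g=im[d>0].max(1)
    k=(g<70)&(np.hypot(Q[:,0]-.449,Q[:,1]+.2675)<.04)&(Q[:,2]>.105)&(Q[:,2]<.15)
    B=Q[k]
    if len(B)>15:
        m=B.mean(0);w=np.linalg.svd(B[:,:2]-m[:2],full_matrices=False)[2][0];a=(B[:,:2]-m[:2])@w;b=(B[:,:2]-m[:2])@[-w[1],w[0]]
        print("grip",len(B),m.round(4),"dir",w.round(3),"ext",a.min(),a.max(),b.min(),b.max(),"z",B[:,2].min(),B[:,2].max())
    cv2.imwrite(f"pics/{n}3.png",im)
E
```

```text
11.75 [ 0.4715158  -0.01809577  0.22797696]
side bowl [ 0.4742 -0.0196  0.0529]
side lid 0.054 121 [ 0.4741 -0.0196  0.0419]
side lid 0.062 147 [ 0.4739 -0.0201  0.0403]
side lid 0.07 138 [ 0.4738 -0.0197  0.0381]
side lid 0.078 180 [ 0.4732 -0.0205  0.0323]
side lid 0.086 198 [ 0.4723 -0.0218  0.0205]
top 0.10882652031981233
scene bowl [ 0.4715 -0.0195  0.0559]
scene lid 0.054 70 [ 0.4726 -0.0208  0.0425]
scene lid 0.062 110 [ 0.4722 -0.0198  0.0415]
scene lid 0.07 122 [ 0.4727 -0.0205  0.0398]
scene lid 0.078 155 [ 0.4717 -0.0197  0.0347]
scene lid 0.086 249 [ 0.4706 -0.0188  0.0243]
top 0.11269989409052199
grip 71 [ 0.4456 -0.2653  0.124 ] dir [0.07  0.998] ext -0.023629439038171454 0.020547523911579397 -0.009261451144072811 0.006015950630767498 z 0.11536675743528557 0.13035511852686654
wrist bowl [ 0.4713 -0.0182  0.0539]
wrist lid 0.054 229 [ 0.4718 -0.0185  0.0426]
wrist lid 0.062 503 [ 0.4713 -0.0183  0.0407]
wrist lid 0.07 783 [ 0.4714 -0.0183  0.0382]
wrist lid 0.078 2012 [ 0.4714 -0.0183  0.0334]
wrist lid 0.086 3591 [ 0.4726 -0.0185  0.023 ]
top 0.10982138285131417
grip 361 [ 0.4486 -0.2502  0.1221] dir [ 0.449 -0.894] ext -0.005459596482934802 0.01177933680593064 -0.007876351678210422 0.005923537064886665 z 0.11363533287995875 0.12665651171846773
```

The lid is balanced, level and centred. Now back over the pot, turning the tool across the bar.

>>> {"fn": "step_arm", "kwargs": {
  "targets": [
    {"claw": 0.3, "travel": [-11, -34, -3], "delta_rot": [0, 0, 0]},
    {"claw": 0.3, "travel": [-11, -34, -3], "delta_rot": [0, 0, 0]},
    {"claw": 0.3, "travel": [-11, -34, -3], "delta_rot": [0, 0, 0]},
    {"claw": 0.3, "travel": [-11, -34, -3], "delta_rot": [0, 0, 0]},
    {"claw": 0.3, "travel": [-11, -34, -3], "delta_rot": [0, 0, 0]},
    {"claw": 0.3, "travel": [-11, -34, -3], "delta_rot": [0, 0, 0]},
    {"claw": 0.3, "travel": [-11, -35, -3], "delta_rot": [0, 0, 0]},
    {"claw": 0.3, "travel": [0, 0, 0], "delta_rot": [0, 0, 0.138]},
    {"claw": 0.3, "travel": [0, 0, 0], "delta_rot": [0, 0, 0.138]},
    {"claw": 0.3, "travel": [0, 0, 0], "delta_rot": [0, 0, 0.138]},
    {"claw": 0.3, "travel": [0, 0, 0], "delta_rot": [0, 0, 0.138]},
    {"claw": 0.3, "travel": [0, 0, 0], "delta_rot": [0, 0, 0.138]},
    {"claw": 0.3, "travel": [0, 0, 0], "delta_rot": [0, 0, 0.138]},
    {"claw": 0.3, "travel": [0, 0, 0], "delta_rot": [0, 0, 0.138]},
    {"claw": 0.3, "travel": [0, 0, 0], "delta_rot": [0, 0, 0.138]},
    {"claw": 0.3, "travel": [0, 0, 0], "delta_rot": [0, 0, 0.138]},
    {"claw": 0.3, "travel": [0, 0, 0], "delta_rot": [0, 0, 0]},
    {"claw": 0.3, "travel": [0, 0, 0], "delta_rot": [0, 0, 0]}
  ]
}}

```text
t: 13.7
tcp_pos: [0.4503, -0.2678, 0.2469]
orientation: [0.73, 0.684, -0.0, -0.0]
ft_force: [0.2, 0.8, -0.5]
finger_gap: 0.0604
grip_force: 0.0
```

```bash
cat > grip.py <<'E'
from h import *
s=readout.observe();A=R.from_quat(s["orientation"]).as_matrix();t=s["tcp_pos"];print(s["t"],t,A.round(3).tolist(),s["qpos"].round(2))
im,d=cams.camera("wrist");cv2.imwrite("pics/grip.png",im)
print([(x["xyz"],x["confidence"]) for x in spotter.recognise("strainer_grip","wrist")[:2]])
Q=cloud("wrist",d);g=im[d>0].max(1)
k=(g<70)&(np.hypot(Q[:,0]-.449,Q[:,1]+.2675)<.035)&(Q[:,2]>.117)&(Q[:,2]<.15)
B=Q[k];rc=cv2.minAreaRect((B[:,:2]*1e4).astype(np.float32));print(len(B),rc,"z pct",np.percentile(B[:,2],[5,50,95]))
m=np.median(B,0);w=np.linalg.svd(B[:,:2]-B[:,:2].mean(0),full_matrices=False)[2][0]
print("dir",w,"in tool",(A.T@np.r_[w,0]).round(3));c=np.r_[np.array(rc[0])/1e4,.121+.006]
print("go tool mm",(A.T@(c-t)*1000).round(1))
for z in (.08,.086,.098,.104): 
    S=near(Q,(.449,-.2675),.065,z-.003,z+.003); print(z,len(S),circ(S,(.449,-.2675)).round(4) if len(S)>30 else 0)
E
python3 grip.py
```

```text
13.7 [ 0.45028385 -0.26777308  0.24692382] [[0.065, 0.998, -0.001], [0.998, -0.065, 0.0], [0.0, -0.001, -1.0]] [ 0.07  0.39  0.49  2.07 -0.27  0.74  0.66]
[([0.4481, -0.2703, 0.0812], 0.85), ([0.5542, -0.1389, 0.0679], 0.41)]
265 ((4487.998046875, -2773.595703125), (180.9585418701172, 101.60298919677734), 86.58242797851562) z pct [0.12573793 0.1268497  0.12790647]
dir [-0.10838485 -0.99410901] in tool [-0.999 -0.044 -0.   ]
go tool mm [ -9.7  -0.7 119.9]
0.08 1050 [ 0.4501 -0.2609  0.0422]
0.086 1048 [ 0.4463 -0.2623  0.0415]
0.098 2443 [ 0.4494 -0.2674  0.0396]
0.104 18 0
```

View pics/grip.png

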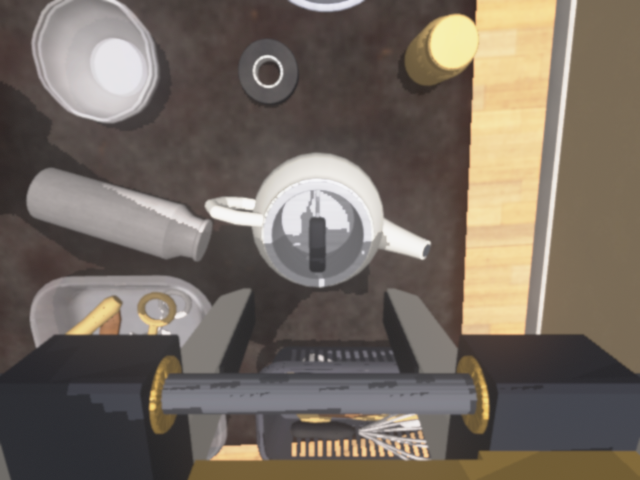

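The bar runs from (317,217) to (317,272), straight along the image column, so the tool is aligned across it and centred within 1.5 mm. The measured bar top of .127 fits the given sizes.

>>> {"fn": "step_arm", "kwargs": {
  "newtons": 25,
  "targets": [
    {"claw": 0.2, "travel": [0, -1.3, 40], "delta_rot": [0, 0, 0]},
    {"claw": 0.1, "travel": [0, 0, 35], "delta_rot": [0, 0, 0]},
    {"claw": 0, "travel": [0, 0, 25], "delta_rot": [0, 0, 0]},
    {"claw": -0.1, "travel": [0, 0, 13], "delta_rot": [0, 0, 0]},
    {"claw": -0.1, "travel": [0, 0, 7], "delta_rot": [0, 0, 0]},
    {"claw": -0.1, "travel": [0, 0, 0], "delta_rot": [0, 0, 0]},
    {"claw": -0.1, "travel": [0, 0, 0], "delta_rot": [0, 0, 0]}
  ]
}}

```text
t: 14.5
tcp_pos: [0.4496, -0.2684, 0.1282]
orientation: [0.731, 0.682, 0.0, 0.001]
ft_force: [0.1, -0.5, 0.3]
finger_gap: 0.0418
grip_force: 0.0
```

```bash
python3 - <<'E'
from h import *
s=readout.observe();A=R.from_quat(s["orientation"]).as_matrix()
print(s["t"],s["tcp_pos"],s["finger_gap"],(A.T@(np.array([.449,-.2675,.1275])-s["tcp_pos"])*1000).round(1))
E
```

```text
14.5 [ 0.4496373  -0.2684145   0.12824302] 0.04183077311767948 [ 0.9 -0.7  0.7]
```

>>> {"fn": "step_arm", "kwargs": {
  "targets": [
    {"claw": -0.4, "travel": [0.5, -0.6, 0], "delta_rot": [0, 0, 0]},
    {"claw": -0.6, "travel": [0, 0, 0], "delta_rot": [0, 0, 0]},
    {"claw": -0.8, "travel": [0, 0, 0], "delta_rot": [0, 0, 0]},
    {"claw": -1, "travel": [0, 0, 0], "delta_rot": [0, 0, 0]},
    {"claw": -1, "travel": [0, 0, 0], "delta_rot": [0, 0, 0]},
    {"claw": -1, "travel": [0, 0, 0], "delta_rot": [0, 0, 0]},
    {"claw": -1, "travel": [0, 0, 0], "delta_rot": [0, 0, 0]},
    {"claw": -1, "travel": [0, 0, -3], "delta_rot": [0, 0, 0]},
    {"claw": -1, "travel": [0, 0, -5], "delta_rot": [0, 0, 0]},
    {"claw": -1, "travel": [0, 0, 0], "delta_rot": [0, 0, 0]}
  ]
}}

```text
t: 15.5
tcp_pos: [0.4488, -0.2677, 0.1359]
orientation: [0.731, 0.682, 0.0, 0.0]
ft_force: [-0.2, 0.8, -1.0]
finger_gap: 0.0117
grip_force: 25.0
```

Bar gripped (11.7 mm) with no jamming force. Lifting straight up.

>>> {"fn": "step_arm", "kwargs": {
  "newtons": 40,
  "targets": [
    {"claw": -1, "travel": [0, 0, -8], "delta_rot": [0, 0, 0]},
    {"claw": -1, "travel": [0, 0, -12], "delta_rot": [0, 0, 0]},
    {"claw": -1, "travel": [0, 0, -15], "delta_rot": [0, 0, 0]},
    {"claw": -1, "travel": [0, 0, -20], "delta_rot": [0, 0, 0]},
    {"claw": -1, "travel": [0, 0, -25], "delta_rot": [0, 0, 0]},
    {"claw": -1, "travel": [0, 0, -30], "delta_rot": [0, 0, 0]},
    {"claw": -1, "travel": [0, 0, -30], "delta_rot": [0, 0, 0]},
    {"claw": -1, "travel": [0, 0, -30], "delta_rot": [0, 0, 0]},
    {"claw": -1, "travel": [0, 0, -15], "delta_rot": [0, 0, 0]},
    {"claw": -1, "travel": [0, 0, 0], "delta_rot": [0, 0, 0]},
    {"claw": -1, "travel": [0, 0, 0], "delta_rot": [0, 0, 0]}
  ]
}}

```text
t: 16.6
tcp_pos: [0.4484, -0.2672, 0.3206]
orientation: [0.731, 0.682, 0.0, 0.0]
ft_force: [-0.9, 0.7, -0.4]
finger_gap: 0.0114
grip_force: 40.0
```

```bash
python3 - <<'E'
from h import *
s=readout.observe();A=R.from_quat(s["orientation"]).as_matrix();t=s["tcp_pos"];print(s["t"],t,s["ft_force"],s["finger_gap"])
for n in ["side","scene","wrist"]:
    im,d=cams.camera(n);P=cloud(n,d);cv2.imwrite(f"pics/{n}4.png",im)
    for h in np.arange(-.096,-.02,.006):
        S=near(P,t,.05,t[2]+h-.003,t[2]+h+.003)
        if len(S)>20:print(n,round(h,3),len(S),circ(S,t[:2]).round(4)-np.r_[t[:2],0].round(4))
    N=near(P,t,.042,t[2]-.13,t[2]);print("lowest",np.percentile(N[:,2],[.5,2])-t[2] if len(N) else 0)
    if n=="wrist":
        cen=t-[0,0,.07] # flange rim
        F=P[(abs(P[:,2]-(t[2]-.033))<.008)&(np.hypot(*(P[:,:2]-t[:2]).T)<.05)];print("flange",len(F))
        if len(F)>50:
            c=F.mean(0);nn=np.linalg.svd(F-c,full_matrices=False)[2][2];print(c-t,nn*np.sign(nn[2]))
E
```

```text
16.6 [ 0.44841354 -0.26722541  0.32056731] [-0.88696692  0.72654777 -0.35424838] 0.011390568676754635
side -0.096 61 [ 0.002  -0.0003  0.0359]
side -0.09 133 [ 0.0016 -0.0009  0.036 ]
side -0.084 144 [ 0.0013 -0.001   0.0361]
side -0.078 144 [ 0.0017 -0.0007  0.0365]
side -0.072 144 [ 0.0014 -0.0009  0.0366]
side -0.066 148 [ 0.0014 -0.001   0.0368]
side -0.06 174 [ 0.0008 -0.0015  0.0364]
side -0.054 240 [ 0.0007 -0.0016  0.0365]
side -0.048 261 [ 0.0005 -0.0016  0.0363]
side -0.042 274 [ 0.0005 -0.0019  0.0367]
side -0.036 322 [-0.0009 -0.0029  0.0388]
side -0.024 47 [-0.0026 -0.0116  0.0126]
lowest [-0.09542041 -0.09378518]
scene -0.09 54 [-0.0014 -0.0004  0.035 ]
scene -0.084 64 [-0.0016 -0.0008  0.0353]
scene -0.078 62 [-0.0011 -0.0017  0.0366]
scene -0.072 64 [-0.0005 -0.0023  0.0369]
scene -0.066 76 [-0.0005 -0.0016  0.0368]
scene -0.06 89 [-0.0016 -0.001   0.0363]
scene -0.054 117 [-0.0018 -0.0006  0.0364]
scene -0.048 116 [-0.0015 -0.0004  0.0368]
scene -0.042 114 [-0.002  -0.0004  0.0364]
scene -0.036 87 [-0.0026  0.0003  0.0375]
scene -0.03 104 [-0.0017 -0.0002  0.0397]
lowest [-0.09322741 -0.09137626]
wrist -0.096 1014 [-0.0003 -0.0041  0.0219]
wrist -0.09 4277 [-0.0006 -0.0041  0.0227]
wrist -0.084 343 [-0.0001  0.0017  0.0346]
wrist -0.078 350 [0.     0.0018 0.0348]
wrist -0.072 359 [-0.0001  0.0018  0.035 ]
wrist -0.066 327 [-0.0001  0.0016  0.0352]
wrist -0.06 308 [-0.0001  0.0002  0.035 ]
wrist -0.054 333 [-2.00e-04  1.00e-04  3.52e-02]
wrist -0.048 395 [-0.0002 -0.0015  0.0351]
wrist -0.042 450 [-0.0004 -0.0033  0.0349]
wrist -0.036 2934 [1.00e-04 1.60e-03 3.84e-02]
wrist -0.03 2318 [-0.0002  0.0003  0.0396]
wrist -0.024 138 [0.0008 0.0136 0.0107]
lowest [-0.09380608 -0.09342162]
flange 5420
[ 0.00082111  0.01458495 -0.03344759] [-9.16179916e-05 -1.74588603e-02  9.99847578e-01]
```

View pics/side4.png

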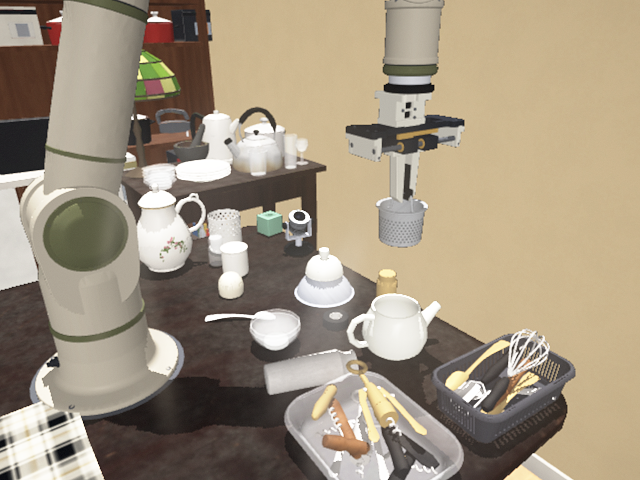

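The strainer hangs straight from the gripper at about (402,222), clear of the pot. The lid sits on the bowl at (324,280). I'll carry it to above the focus and tilt.

>>> {"fn": "step_arm", "kwargs": {
  "targets": [
    {"claw": -1, "travel": [15, 3, -5], "delta_rot": [0, 0, 0]},
    {"claw": -1, "travel": [25, 4, -5], "delta_rot": [0, 0, 0]},
    {"claw": -1, "travel": [35, 6, 0], "delta_rot": [0, 0, 0]},
    {"claw": -1, "travel": [40, 7, 0], "delta_rot": [0, 0, 0]},
    {"claw": -1, "travel": [40, 7, 0], "delta_rot": [0, 0, 0]},
    {"claw": -1, "travel": [40, 7, 0], "delta_rot": [0, 0, 0]},
    {"claw": -1, "travel": [40, 7, 0], "delta_rot": [0, 0, 0]},
    {"claw": -1, "travel": [40, 7, 0], "delta_rot": [0, 0, 0]},
    {"claw": -1, "travel": [40, 7, 0], "delta_rot": [0, 0, 0]},
    {"claw": -1, "travel": [40, 7, 0], "delta_rot": [0, 0, 0]},
    {"claw": -1, "travel": [30, 5, 0], "delta_rot": [0, 0, 0]},
    {"claw": -1, "travel": [16, 3, 0], "delta_rot": [0, 0, 0]},
    {"claw": -1, "travel": [8, 2, 0], "delta_rot": [0, 0, 0]},
    {"claw": -1, "travel": [0, 0, 0], "delta_rot": [-0.006, 0.06, 0]},
    {"claw": -1, "travel": [0, 0, 0], "delta_rot": [-0.009, 0.1, 0]},
    {"claw": -1, "travel": [0, 0, 0], "delta_rot": [-0.009, 0.1, 0]},
    {"claw": -1, "travel": [0, 0, 0], "delta_rot": [-0.008, 0.08, 0]},
    {"claw": -1, "travel": [0, 0, 0], "delta_rot": [-0.004, 0.042, 0]},
    {"claw": -1, "travel": [0, 0, 0], "delta_rot": [0, 0, 0]},
    {"claw": -1, "travel": [0, 0, 0], "delta_rot": [0, 0, 0]}
  ]
}}

```text
t: 18.75
tcp_pos: [0.5487, 0.1341, 0.3303]
orientation: [0.719, 0.669, 0.15, -0.116]
ft_force: [-0.2, -0.4, -1.2]
finger_gap: 0.0116
grip_force: 40.0
```

```bash
cat > fin.py <<'E'
from h import *
n=np.array([-.0602,-.3693,.9274]);n/=np.linalg.norm(n);lens=np.array([.559,.208,.1025])
s=readout.observe();A=R.from_quat(s["orientation"]).as_matrix();t=s["tcp_pos"]
ax=np.cross(A[:,2],-n);print(s["t"],t,"finger",s["finger_gap"],"qd",abs(s["qd"]).max(),s["qpos"].round(2))
print("rot tool",(A.T@ax).round(4),"go tool mm",(A.T@(lens+(.1945)*n-t)*1000).round(1))
E
python3 fin.py
```

```text
18.75 [0.54872621 0.13409256 0.33031646] finger 0.011637854364022362 qd 0.025763098595310844 [-0.35  0.3   0.27  1.98 -0.6   0.87  0.23]
rot tool [0.001  0.0015 0.    ] go tool mm [-15.8  -3.2  44.7]
```

>>> {"fn": "step_arm", "kwargs": {
  "targets": [
    {"claw": -1, "travel": [-5, -1, 15], "delta_rot": [0.001, 0.0015, 0]},
    {"claw": -1, "travel": [-5, -1, 14], "delta_rot": [0, 0, 0]},
    {"claw": -1, "travel": [-4, -1, 10], "delta_rot": [0, 0, 0]},
    {"claw": -1, "travel": [-1.8, -0.2, 5], "delta_rot": [0, 0, 0]},
    {"claw": -1, "travel": [0, 0, 0.7], "delta_rot": [0, 0, 0]},
    {"claw": -1, "travel": [0, 0, 0], "delta_rot": [0, 0, 0]},
    {"claw": -1, "travel": [0, 0, 0], "delta_rot": [0, 0, 0]},
    {"claw": -1, "travel": [0, 0, 0], "delta_rot": [0, 0, 0]}
  ]
}}

```text
t: 19.55
tcp_pos: [0.5475, 0.1377, 0.2835]
orientation: [0.717, 0.67, 0.152, -0.117]
ft_force: [-0.4, -0.5, -1.2]
finger_gap: 0.0117
grip_force: 40.0
```

```bash
python3 - <<'E'
exec(open("fin.py").read())
e1=np.cross(n,[1,0,0]);e1/=np.linalg.norm(e1);e2=np.cross(n,e1);B=np.c_[e1,e2,n]
for c in ["side","scene"]:
    im,d=cams.camera(c);P=cloud(c,d);g=im[d>0].min(1)
    X=(P-lens)@B
    # strainer slices along the nominal axis, lens frame
    for h in np.arange(.104,.156,.01):
        S=X[(abs(X[:,2]-h)<.005)&(np.hypot(X[:,0],X[:,1])<.05)]
        if len(S)>20:print(c,"cup",round(h,3),len(S),circ(S,(0,0),.038)[:2].round(4))
    N=X[(np.hypot(X[:,0],X[:,1])<.036)&(X[:,2]>.05)&(X[:,2]<.2)];print(c,"base height",np.percentile(N[:,2],[.5,2,5]).round(4))
    M=(abs(X[:,2])<.012)&(np.hypot(X[:,0],X[:,1])<.033)&(g>140);F=X[M]
    if len(F)>40:
        rc=cv2.minAreaRect((F[:,:2]*1e4).astype(np.float32));q=F.mean(0);nn=np.linalg.svd(F-q,full_matrices=False)[2][2]
        print(c,"ring",len(F),q.round(4),rc,"n",(nn*np.sign(nn[2])).round(3))
    head=X[(X[:,2]<-.003)&(X[:,2]>-.015)&(np.hypot(X[:,0],X[:,1])<.033)]
    print(c,"head circ",len(head),circ(head,(0,0),.029)[:2].round(4) if len(head)>10 else 0)
    cv2.imwrite(f"pics/{c}5.png",cv2.resize(im[120:320,150:400] if c=="side" else im[220:380,140:340],None,fx=3,fy=3)[:600,:800])
E
```

```text
19.55 [0.54752007 0.137726   0.2834606 ] finger 0.011668594792708278 qd 0.0018625876491986599 [-0.33  0.35  0.24  2.04 -0.67  0.78  0.32]
rot tool [ 0.0003 -0.0019  0.    ] go tool mm [-1.7 -0.1 -0. ]
side cup 0.104 79 [ 0.0021 -0.0037]
side cup 0.114 123 [ 0.0007 -0.0031]
side cup 0.124 147 [ 0.0001 -0.0015]
side cup 0.134 167 [-0.0007 -0.0018]
side cup 0.144 162 [-0.001  -0.0016]
side cup 0.154 133 [-0.0005 -0.0015]
side base height [0.0993 0.1009 0.1031]
side ring 143 [-0.0072  0.0006 -0.0016] ((-52.32527160644531, -15.1434326171875), (535.0423583984375, 579.302001953125), 7.687892913818359) n [-0.003  0.001  1.   ]
side head circ 77 [-0.0015 -0.0023]
scene cup 0.104 96 [-0.0012 -0.0021]
scene cup 0.114 143 [-0.0004 -0.0018]
scene cup 0.124 138 [-0.0005 -0.0013]
scene cup 0.134 157 [ 0.     -0.0004]
scene cup 0.144 228 [0.001  0.0008]
scene cup 0.154 265 [0.0014 0.001 ]
scene base height [0.1013 0.1027 0.1057]
scene ring 129 [0.0052 0.0076 0.001 ] ((-3.0313720703125, 34.892059326171875), (489.6362609863281, 544.2706298828125), 49.01169204711914) n [0.02  0.012 1.   ]
scene head circ 84 [-0.0044 -0.0014]
```

View pics/side5.png

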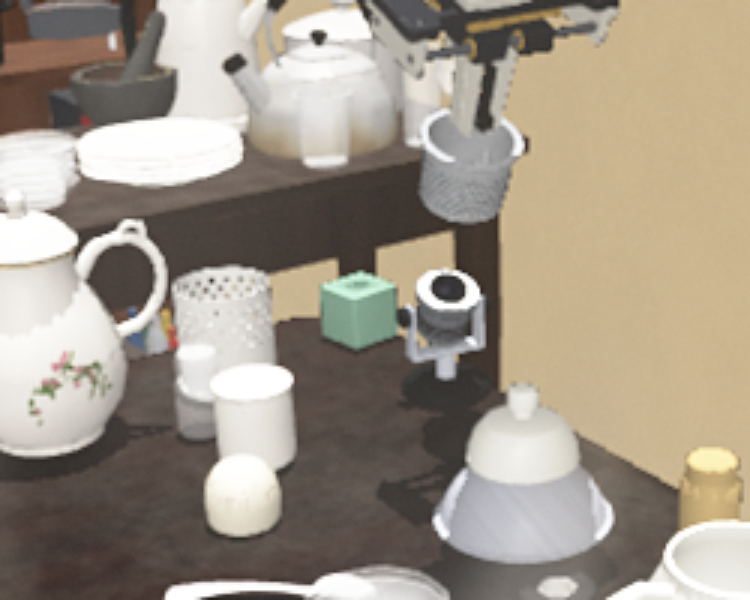

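The strainer at crop (465,165) faces the lens at (448,292). Both fixed cameras confirm the normal and about 100 mm distance. One last trim of about 2 mm, then I'll hand in.

>>> {"fn": "step_arm", "kwargs": {
  "targets": [
    {"claw": -1, "travel": [-2, 0, 0], "delta_rot": [0, -0.002, 0]},
    {"claw": -1, "travel": [0, 0, 0], "delta_rot": [0, 0, 0]},
    {"claw": -1, "travel": [0, 0, 0], "delta_rot": [0, 0, 0]},
    {"claw": -1, "travel": [0, 0, 0], "delta_rot": [0, 0, 0]},
    {"claw": -1, "travel": [0, 0, 0], "delta_rot": [0, 0, 0]}
  ]
}}

```text
t: 20.15
tcp_pos: [0.5472, 0.1359, 0.2822]
orientation: [0.718, 0.67, 0.15, -0.117]
ft_force: [0.7, 0.2, -0.9]
finger_gap: 0.0117
grip_force: 40.0
```

```bash
python3 - <<'E'
exec(open("fin.py").read())
print(ticket.finish_job())
E
```

```text
20.15 [0.54719298 0.13588431 0.28224136] finger 0.011712890869557204 qd 0.0022452996786661347 [-0.33  0.35  0.24  2.04 -0.67  0.78  0.32]
rot tool [-0.0004  0.0004  0.    ] go tool mm [ 0.5  0.1 -0.5]
the job is handed in; nothing more can be done
None
```

I handed in the job at 20.15 s: the lid rests level and centred on the upturned bowl, and the strainer is held still with its bottom square to the lens, on its line of sight and about 10 cm away, within roughly 2 mm by my measurements.

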